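Load the reagent cassette into the synthesiser

ROBOT

A 6-joint arm with a two-finger parallel gripper is mounted at the origin on the work surface. World frame = base frame: x ahead of the robot, y to its left, z up, the work surface at z = 0. Lengths are in m, angles in rad, forces in N, time in s.
With the tool pointing down it reaches from about 0.375 to 0.975 m from the base axis. Payload 3.8 kg.
Tool frame: the origin (TCP) lies between the finger pads; the fingertips stand 22 mm ahead of it and the grasp point (between the pads) lies 3 mm ahead of it; z points along the fingers, y is the direction in which the jaws open and shut (so a half turn about z gives the same grasp; the last joint's range is limited). The gripper opens to 88 mm and grips with 3 to 60 N. Pads are 18 mm wide; open, the fingers measure 123 mm over their backs; the gripper's body (75 mm by 187 mm) begins 45 mm behind the grasp point.
Start: joints at [-1.162, 0.264, 1.604, -0, 1.274, -0.037], TCP at [0.291, -0.609, 0.238] pointing down, gripper open.
Joint ranges: [-2.63, 2.63], [-0.94, 2.18], [0.31, 2.57], [-1.31, 4.45], [0, 2.66], [-2.55, 2.55]. Speed limits (rad/s): [2.57, 2.57, 3.14, 3.14, 3.14, 3.14].

INTERFACE

Orientations are given as a 3x3 rotation matrix whose columns are the frame's x, y, z axes.
In Python, from rig import manip, hand, telemetry, viewer, workorder gives the robot as it stands. The module is installed in compiled form; this text tells all that it offers. Calls block until the motion is done:
- manip.movep(position, orientation): joint-space move of the TCP to a pose.
- manip.servo_line(position, max_speed=0.15, frame=None): straight line of the TCP; frame=None keeps the orientation; max_speed is the mean speed in m/s.
- manip.move_j(angles): joint-space move.
- hand.ungrasp() and hand.close_gripper(strength=None): open the fingers fully, or close them until they stop; strength is the grip in N (None keeps the last).
- manip.wait(seconds).
- manip.ik(position, orientation): joint angles nearest the present ones, or None.
- telemetry.observe(): the state.
- viewer.read_camera(name): name is "side" or "top" or "wrist"; returns the picture (420x560x3 uint8, red, green, blue); there is no depth.
- viewer.camera_info(name): a dict with "fx", "fy", "cx", "cy" (pixels), "R" (3x3) and "t" (3): a world point X has camera coordinates R X + t; the wrist camera has in their place "mount" (4x4, takes a point from camera to tool coordinates, whose origin is the TCP and whose axes are the flange's). Camera axes: x right, y down, z forward; pixel columns grow to the right and rows downward; lengths in m; the calibration is good to about 2 mm. A picture is of the moment at which its call begins: read the wrist's pose just before it. camera_info takes no time and is no camera call.
A pose or a line that the arm cannot do raises manip.MotionError and nothing moves.
- workorder.hand_in(): hands the job in, once; it reports no verdict.
Trained networks look in the newest picture that a camera, given by its name, has taken for a name from the list of things; names that differ only in an ending like _2 or _b are one class to them, and where a whole thing is asked for, a point or a joint stands for the part that bears it (a point fixed in the world has none). Each returns a list of dicts, best first, with "p" (0 to 1); they miss things now and then, are a little off and sometimes report something else, mostly with a low value. They report only what shows in the picture. A call takes as long as a camera call. They do not tell look-alikes from the thing itself.
- viewer.trace(query, camera): "mask" (420x560 bool, what is visible of it) and "bbox" ([left, top, width, height] in pixels, round what is visible of it).
- viewer.landmark_of(query, camera): "position" ([row, column] in pixels: a listed point, or the origin of a listed thing).
The state is a dict: "clock": time; "qpos": joint angles; "dq": joint speeds; "effort": joint torques, N m; "tool_pos": TCP position; "ee_rot": TCP orientation; "contact_force": force on the tool from outside, world axes, zero at the start; "moment": the same for the moment, N m; "width": opening from 0.0 (shut) to 1.0 (fully open).
Only numpy, scipy, OpenCV 4.12 (cv2) and the standard library are available. Lean on these libraries where they do the work, as an engineer would, in place of code of your own. Each camera call takes 0.05 s, during which the arm holds its last target. There are 200 camera calls.

TASK

Load the blue-capped reagent cassette into the synthesiser: set it in the sloping lane below the clear hood, its steel tongue uphill, and push it up the lane, past the click of the roller catch, until it rests against the stop at the top. Feel for the stop and push gently, because a hard shove against it cracks the vials. Leave the cassette there and do not disturb the orange-capped cassette or the other things on the bench.

Things in the scene. Friction and masses are not known exactly. Their poses are not given: they have to be found in the camera images.
- cassette_grip (a point): Blue-capped cassette, loose, 0.3 to 0.55 kg, on the bench; base 150 long (x) x 60 x 22 high. Point: centre of its grey grip, a block 34 long (x), 22 thick (y), 22 to 64 mm above the underside. The point is 43 mm above the underside, 30 ahead of the tail face, 120 behind the nose face. Vials from 27 mm ahead of it, caps 70 mm high. x to the nose, where a 21 mm steel tongue sticks out; z up.
- cassette_tail (a point): Middle of the blue-capped cassette's flat tail face (its -x end, 60 wide, 22 high), a 10 mm steel plate, 11 mm above its underside: a good place to push. The cassette balances about 20 mm ahead of the centre of its grip: hold the grip firmly, 60 N or so, or it droops at the nose. Axes as the cassette's.
- lane: Sloping steel loading lane, fixed, slippery (friction about 0.25). Origin: on its floor, lower end, mid-width, 18 mm above the bench; x uphill along the slope (8 degrees), y across, z square to the floor. Floor from x = -12 to 338 mm. Rails 14 mm high, 64 mm apart (2 mm play each side), with flared lips up to 20 mm height. Low friction, but a cassette left on the slope stays.
- hood_mouth (a point): Lower edge of the lane's clear hood: on the lane's floor, mid-width, 198 mm up the lane; axes as the lane's. From here uphill the roof is 78 (underside) to 83 mm (top) above the floor, 86 wide over the cheeks: no way in from above. A cassette with its tail at 15 mm up the lane stands clear of it. The white housing, 190 mm tall, starts 142 mm beyond.
- header_zone (a point): Middle of the 30 mm range in which the rubber stop bar under the hood is clamped: on the lane's floor, 280 mm up. The stop's true place, up to 15 mm up or down from here, is not reported: feel it. Its rubber face (yields about 1 mm under 8 N) meets the nose face at home, when the tail is 115 to 145 mm up the lane. More than 20 N on it is too much.
- catch_zone (a point): Where the sprung roller catch stands, 9 mm beyond the stop's face, moving with it (point for the mid setting, on the lane's floor). It grips the tongue. Sliding up takes 0.5 to 3 N; from 13 mm before home the catch resists with a bump, 5 to 9 N in all, fading to nothing 5 mm before home and then draws the cassette in to the stop and keeps it there.
- spare_grip (a point): Orange-capped cassette, the same shape, on the bench; the same point of it. Not to be moved.
- blue_bottle: Glass bottle, blue cap, 86 mm wide, 175 high; origin under its centre. Not to be moved.
- white_bottle: Glass bottle, white cap, 80 mm wide, 165 high; origin under its centre. Not to be moved.
- cap_jar: Small amber jar, blue cap, 56 mm wide, 60 high; origin under its centre. Not to be moved.
- waste_tub: White open tub 130 x 170 mm, 90 high; origin under its centre. Not to be moved.
- tip_box: Blue box 90 x 120 mm, 50 high, beyond the lane; origin under its centre. Not to be moved.
- wash_bottle: White plastic bottle, red cap, 60 mm wide, 130 high; origin under its centre. Not to be moved.
Things that resemble listed ones, but are neither listed nor needed, are in the scene too. What is shaped like the part that bears cassette_grip but pink is not meant.

How it is judged:
On the way:
1. the cassette stands between the lane's rails, tongue uphill, short of the catch (x of cassette_grip in the frame of lane between 0.02 and 0.131 m and y of cassette_grip in the frame of lane between -0.006 and 0.006 m and z of cassette_grip in the frame of lane below 0.047 m and contact force between cassette and lane above 0.5 N and x of cassette_tail in the frame of lane between -0.012 and 0.102 m), for 0.2 s.
At the end, for the whole second after the job is handed in: The blue-capped cassette lies flat on the floor of the lane (within 4 mm and 0.06 rad), tongue uphill, its nose face touching the stop bar (buffer_c0; contact over 0.3 N, kept by the roller catch), at rest and released (contact force between cassette and buffer_c0 above 0.3 N and x of cassette_grip in the frame of lane between 0.143 and 0.178 m and y of cassette_grip in the frame of lane between -0.005 and 0.005 m and z of cassette_grip in the frame of lane between 0.039 and 0.047 m and angle between the z axis of cassette_grip and the z axis of lane, either way round below 0.06 rad and linear speed of cassette below 0.01 m/s).
It fails at once if the cassette is pressed against the stop with more than 20 N (contact force between cassette and buffer_c0 above 20 N).
It fails at once if the orange-capped cassette is moved more than 15 mm (distance of spare_grip from where it was at the start of the episode above 0.015 m).
It fails at once if another thing on the bench is moved more than 20 mm (distance of any of blue_bottle, white_bottle, cap_jar, waste_tub, tip_box, wash_bottle from where it was at the start of the episode above 0.02 m).
It also fails if it takes over 58 s, if anything falls off the work surface, if the arm or the gripper's body presses on something with over 40 N, if the wrist force passes 120 N, or if a joint passes its speed limit or range.

## Working session

There is one attempt and no reset: what is moved stays moved. The work goes in short steps, each a Python script; the robot and the scene stay as the last script left them, time stands still between calls to the robot, and variables do not carry over. Pictures are saved under pics/ and viewed, on a budget of 10 in all, crops included, one or two more only if the job needs it, and the job is handed in when it is done.

```bash
mkdir -p pics
cat > h.py <<'E'
import numpy as np, cv2
from rig import manip, hand, telemetry, viewer, workorder
def shot(c,name=None):
    s=telemetry.observe(); im=viewer.read_camera(c)
    if name: cv2.imwrite('pics/'+name,cv2.cvtColor(im,cv2.COLOR_RGB2BGR))
    return s,im
def cam(c,s=None):
    i=viewer.camera_info(c)
    if c=='wrist':
        M=np.array(i['mount']);R=s['ee_rot']@M[:3,:3];o=s['tool_pos']+s['ee_rot']@M[:3,3]
        return i,R.T,-R.T@o
    return i,np.array(i['R']),np.array(i['t'])
def ray(c,rc,s=None):
    i,R,t=cam(c,s); d=R.T@np.array([(rc[1]-i['cx'])/i['fx'],(rc[0]-i['cy'])/i['fy'],1]); return -R.T@t,d
def onz(c,rc,z,s=None):
    o,d=ray(c,rc,s); return o+d*(z-o[2])/d[2]
def proj(c,X,s=None):
    i,R,t=cam(c,s); p=R@np.array(X)+t; return np.array([i['cy']+i['fy']*p[1]/p[2], i['cx']+i['fx']*p[0]/p[2]])
def tri(rays):
    A=np.zeros((3,3));b=np.zeros(3)
    for o,d in rays:
        d=d/np.linalg.norm(d);P=np.eye(3)-np.outer(d,d);A+=P;b+=P@o
    X=np.linalg.solve(A,b); return X
E
python3 - <<'E'
from h import *
np.set_printoptions(precision=4,suppress=True)
s,a=shot('top','top.png'); _,b=shot('side','side.png')
cv2.imwrite('pics/both.png',cv2.cvtColor(cv2.resize(np.vstack([a,b]),None,fx=.714,fy=.714),cv2.COLOR_RGB2BGR))
print(s['clock'],s['tool_pos'],s['contact_force'])
for q in ['cassette_grip','cassette_tail','lane','hood_mouth','header_zone','spare_grip']:
  for c in ['top','side']:
    print(q,c,[(np.round(d['position'],1),round(d['p'],2)) for d in viewer.landmark_of(q,c)[:4]])
for c in ['top','side']:
  i=viewer.camera_info(c); print(c,-np.array(i['R']).T@i['t'],i['fx'])
E
```

```text
0.0 [ 0.2908 -0.6084  0.2371] [-0.1021  0.7979 -0.0401]
cassette_grip top [(array([253.4, 293.1]), 0.67), (array([267.3, 234.5]), 0.55)]
cassette_grip side [(array([238.1, 327.7]), 0.9), (array([295.5, 318.5]), 0.74)]
cassette_tail top [(array([266.8, 245.5]), 0.8), (array([250.5, 300.3]), 0.6)]
cassette_tail side [(array([236.6, 328.7]), 0.83), (array([295.3, 322.4]), 0.6)]
lane top [(array([202.6, 315.5]), 0.95)]
lane side [(array([205.4, 277.4]), 0.91)]
hood_mouth top [(array([185.6, 263. ]), 0.68), (array([178.9, 233.5]), 0.57)]
hood_mouth side [(array([235.1, 235. ]), 0.92), (array([175.8, 270.4]), 0.22)]
header_zone top [(array([179.3, 241.1]), 0.63)]
header_zone side [(array([248.6, 221.8]), 0.63)]
spare_grip top [(array([260.2, 363.5]), 0.6)]
spare_grip side [(array([186.2, 357.1]), 0.88)]
top [ 0.3005 -0.1025  1.8464] 514.5878596634151
side [0.2131 0.6711 1.0406] 429.7444016507258
```

View pics/top.png

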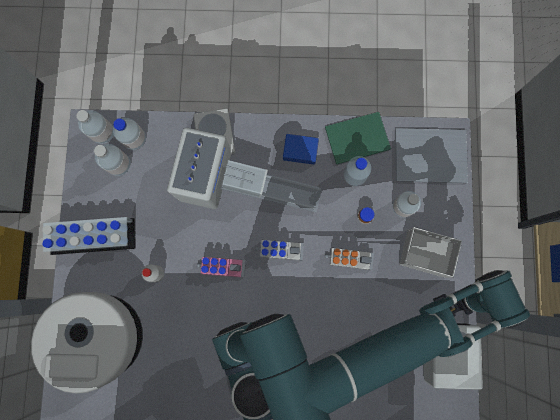

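View pics/side.png

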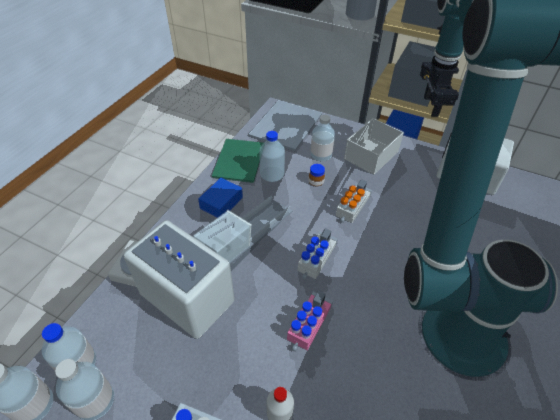

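Top view shows three cassettes: a pink-based one with blue caps at (row 267, col 218), a grey one with blue caps at (250, 281) and an orange-capped one at (258, 350). The grey blue-capped one fits, because the pink one is the named look-alike. The lane's lower end is at (202, 315), and uphill is to the left. Next I take a close wrist view of the cassette and lane.

Run:
```python
from h import *
np.set_printoptions(precision=4,suppress=True)
s=telemetry.observe(); M=np.array(viewer.camera_info('wrist')['mount']); print(M, viewer.camera_info('wrist')['fx']); print(s['ee_rot'])
g=tri([ray('top',(253.4,293.1)),ray('side',(238.1,327.7))]); print('grip',g,onz('top',(253.4,293.1),.043))
l=tri([ray('top',(202.6,315.5)),ray('side',(205.4,277.4))]); print('lane',l,onz('top',(202.6,315.5),.018))
h=tri([ray('top',(185.6,263.)),ray('side',(235.1,235.0))]); print('hood',h)
from math import *
def R(yaw): # tool x along yaw, z down
    c,s_=cos(yaw),sin(yaw); return np.array([[c,s_,0],[s_,-c,0],[0,0,-1.]])
for yaw in (1.35,1.35-pi):
    Rt=R(yaw)
    tgt=(g+l)/2; 
    # TCP so that camera axis hits tgt at z=.03
    ax=Rt@M[:3,:3]@[0,0,1]; off=Rt@M[:3,3]
    z=.36; cz=z+off[2]; camp=np.array([*tgt[:2],.03])-ax*((cz-.03)/-ax[2]); p=camp-off; p[2]=z
    q=manip.ik(p,Rt); print(yaw,p,q, manip.ik(g,Rt), manip.ik(l+[0,0,.1],Rt))
```

```text
[[ 0.0005 -0.9591 -0.2832  0.0721]
 [ 1.      0.0004  0.0006  0.0001]
 [-0.0005 -0.2832  0.9591 -0.1458]
 [ 0.      0.      0.      1.    ]] 349.8839548366849
[[ 0.9023  0.4312  0.    ]
 [ 0.4312 -0.9023 -0.0001]
 [-0.      0.0001 -1.    ]]
grip [ 0.4258 -0.1023  0.0481] [ 0.4259 -0.1023  0.043 ]
lane [ 0.6193 -0.1758  0.0224] [ 0.6124 -0.1781  0.018 ]
hood [0.6677 0.0128 0.0537]
1.35 [ 0.5372 -0.0723  0.36  ] [-0.1797 -0.0416  1.721  -0.      1.4622  0.0411] [-0.2926  0.0254  2.2668 -0.      0.8494 -0.0718] [-0.3152  0.2977  1.7844 -0.      1.0595 -0.0944]
-1.791592653589793 [ 0.508  -0.2058  0.36  ] None None None
```

```bash
cat >> h.py <<'E'
from math import *
def Rd(yaw):
    c,s_=cos(yaw),sin(yaw); return np.array([[c,s_,0],[s_,-c,0],[0,0,-1.]])
def lms(c,s,qs):
    for q in qs: print(q,[(np.round(d['position'],1),round(d['p'],2)) for d in viewer.landmark_of(q,c)[:3]])
E
python3 - <<'E'
from h import *
np.set_printoptions(precision=4,suppress=True)
manip.movep([.535,-.09,.33],Rd(1.33))
s,a=shot('wrist','w1.png'); np.save('w1s.npy',s,allow_pickle=True); print(s['clock'],s['tool_pos'])
lms('wrist',s,['cassette_grip','cassette_tail','lane','hood_mouth','header_zone'])
cv2.imwrite('pics/w1b.png',cv2.cvtColor(cv2.resize(a,(800,600),interpolation=cv2.INTER_CUBIC),cv2.COLOR_RGB2BGR))
E
```

```text
2.7833 [ 0.5349 -0.0908  0.3297]
cassette_grip [(array([ 38.9, 104.6]), 0.97), (array([193.8, 212.8]), 0.75)]
cassette_tail [(array([207.8, 221. ]), 0.78), (array([ 67.3, 124.8]), 0.55)]
lane [(array([210.3, 361.2]), 0.74), (array([280.9, 441.2]), 0.72)]
hood_mouth [(array([ 50. , 372.7]), 0.65)]
header_zone []
```

View pics/w1b.png

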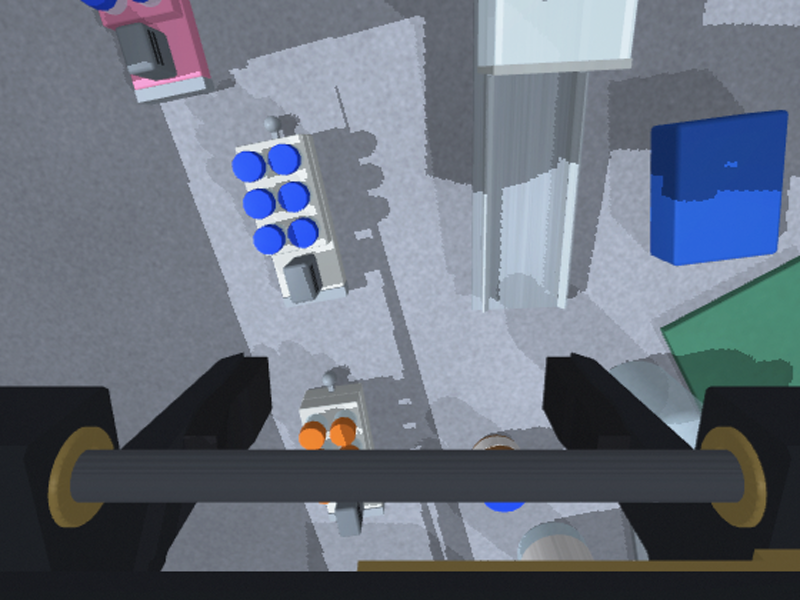

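The wrist view (800x600) shows the grey blue-capped cassette with its grip at (280, 300). Its six blue caps run from (163, 248) to (235, 300), and the nose ball/tongue is at (125, 272). The pink one is at the top left and the orange one at (440, 335). The lane's lower end is at row 308, cols 483–567, and the hood edge is at row 68. Next I take closer views of each for a precise fit.

```bash
cat >> h.py <<'E'
def look(tgt,z,yaw):
    M=np.array(viewer.camera_info('wrist')['mount']);Rt=Rd(yaw)
    ax=Rt@M[:3,:3]@[0,0,1]; off=Rt@M[:3,3]; cz=z+off[2]
    p=np.array([*tgt[:2],0])+[0,0,.03]-ax*((cz-.03)/-ax[2])-off; p[2]=z
    manip.movep(p,Rt)
E
python3 - <<'E'
from h import *
import pickle
np.set_printoptions(precision=4,suppress=True)
S={}
look([.67,-.07],.26,1.33)
s,b=shot('wrist','lane.png'); S['lane']=s; print(s['clock'])
lms('wrist',s,['lane','hood_mouth','header_zone'])
look([.437,-.07],.25,1.4)
s,a=shot('wrist','cas.png'); S['cas']=s; print(s['clock'],s['tool_pos'])
lms('wrist',s,['cassette_grip','cassette_tail'])
hsv=cv2.cvtColor(a,cv2.COLOR_RGB2HSV)
m=cv2.inRange(hsv,(112,150,60),(125,255,255))
n,_,st,ce=cv2.connectedComponentsWithStats(m)
for k in range(1,n):
    if st[k,4]>100: print(st[k],ce[k][::-1], onz('wrist',ce[k][::-1],.07,s))
pickle.dump(S,open('S.pkl','wb'))
for nm,im in(('lane',b),('cas',a)): cv2.imwrite(f'pics/{nm}b.png',cv2.cvtColor(cv2.resize(im,(800,600),interpolation=cv2.INTER_CUBIC),cv2.COLOR_RGB2BGR))
E
```

```text
3.8
lane [(array([295. , 266.1]), 0.66)]
hood_mouth [(array([282.8,  95.4]), 0.56)]
header_zone []
4.9417 [ 0.4447 -0.0352  0.2511]
cassette_grip [(array([ 48.4, 178. ]), 0.89), (array([241.2, 287.3]), 0.59)]
cassette_tail [(array([254.8, 289.2]), 0.67), (array([ 86.8, 195.1]), 0.65)]
[133   0  31  15 333] [  5.4144 149.4264] [0.3591 0.1314 0.07  ]
[170   0  27  10 193] [  3.5907 183.7927] [0.3877 0.1279 0.07  ]
[277 136  26  27 516] [148.938  289.4341] [ 0.4543 -0.0057  0.07  ]
[247 140  25  26 521] [152.6372 259.0691] [ 0.4258 -0.0043  0.07  ]
[281 167  25  26 501] [179.5709 293.1158] [ 0.4529 -0.035   0.07  ]
[251 171  25  26 500] [183.222 263.466] [ 0.4244 -0.0337  0.07  ]
[285 196  24  26 486] [208.8148 296.6255] [ 0.4515 -0.0643  0.07  ]
[256 200  24  26 489] [212.2331 267.7628] [ 0.4231 -0.0629  0.07  ]
```

View pics/laneb.png

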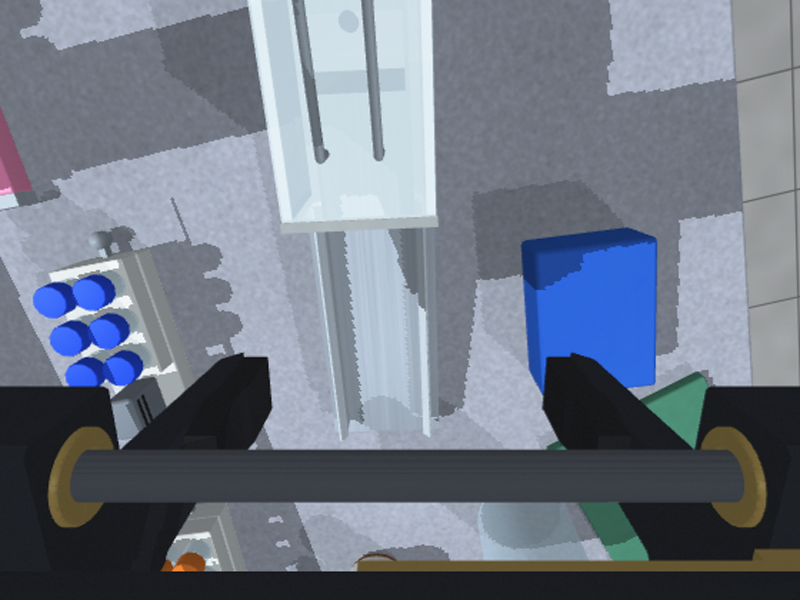

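View pics/casb.png

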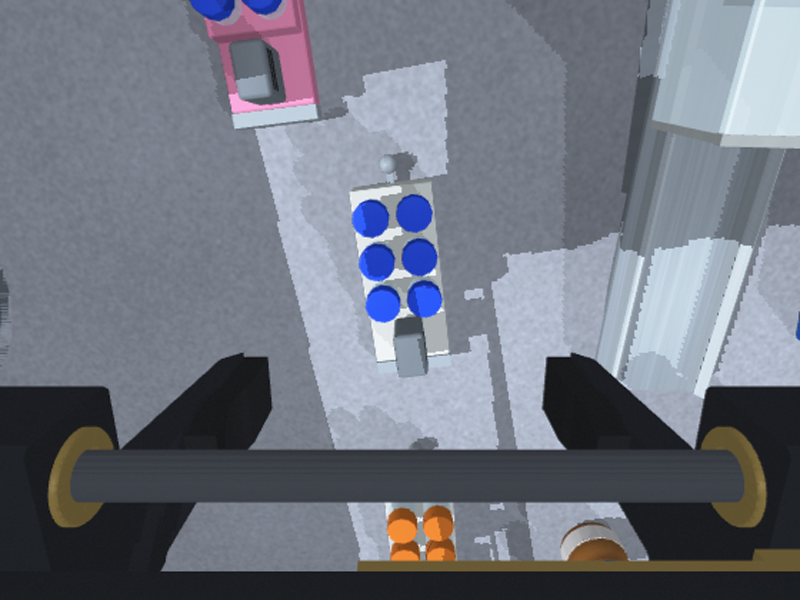

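Run:
```python
from h import *
import pickle
np.set_printoptions(precision=4,suppress=True)
S=pickle.load(open('S.pkl','rb')); k=1/1.42857
P=lambda r,c,z,n:onz('wrist',(r*k,c*k),z,S[n])
print('hood corners top',P(222,280,.1277,'lane'),P(216,437,.1277,'lane'),'bottom',P(233,283,.1228,'lane'),P(227,437,.1228,'lane'))
for z in (.016,.030): print('rail ends',z,P(437,342,z,'lane'),P(434,430,z,'lane'))
print('rails near hood z .05',P(235,316,.059,'lane'),P(230,437,.059,'lane'))
print('grip lm',onz('wrist',(241.2,287.3),.043,S['cas']),'top',P(354,411,.064,'cas'))
print('tail top edge z.022',P(361,377,.022,'cas'),P(355,449,.022,'cas'),'nose top edge', P(190,350,.022,'cas'),P(182,431,.022,'cas'))
w1=np.load('w1s.npy',allow_pickle=True).item()
Q=lambda r,c,z:onz('wrist',(r*k,c*k),z,w1)
print('w1 hood bottom',Q(73,479,.1228),Q(67,632,.1228),'rail ends',Q(309,485,.03),Q(308,564,.03))
```

```text
hood corners top [0.6176 0.0148 0.1277] [ 0.7033 -0.0027  0.1277] bottom [0.616  0.008  0.1228] [ 0.702  -0.0095  0.1228]
rail ends 0.016 [ 0.5808 -0.19    0.016 ] [ 0.6575 -0.2055  0.016 ]
rail ends 0.03 [ 0.585  -0.1818  0.03  ] [ 0.6589 -0.1968  0.03  ]
rails near hood z .05 [ 0.6199 -0.0055  0.059 ] [ 0.7029 -0.0222  0.059 ]
grip lm [ 0.4353 -0.1072  0.043 ] top [ 0.4357 -0.106   0.064 ]
tail top edge z.022 [ 0.4048 -0.1253  0.022 ] [ 0.4633 -0.1301  0.022 ] nose top edge [0.4107 0.0126 0.022 ] [0.4704 0.0081 0.022 ]
w1 hood bottom [0.6082 0.0124 0.1228] [ 0.7053 -0.0078  0.1228] rail ends [ 0.5878 -0.1805  0.03  ] [ 0.6599 -0.1972  0.03  ]
```

Cross-checks:
- **Lane:** hood width measures 87 mm against 86 expected, and hood edge to rail end is 199 mm against 198 expected. This gives the lane origin (0.624, -0.175) and yaw 1.372.
- **Cassette:** caps, grip, nose edge and tail agree on the grip at (0.4355, -0.1075) and yaw 1.523.

The enlarged crop confirms this one is grey with blue caps, not pink. Grasping now.

```bash
cat >> h.py <<'E'
F=np.diag([1.,-1,-1])
def Rlane(yaw=1.372,p=radians(8)):
    x=np.array([cos(yaw)*cos(p),sin(yaw)*cos(p),sin(p)]); y=np.array([-sin(yaw),cos(yaw),0]); return np.c_[x,y,np.cross(x,y)]
LO=np.array([.6243,-.175,.018]); RL=Rlane()
def lane(x,y,z): return LO+RL@np.array([x,y,z])
E
python3 - <<'E'
from h import *
np.set_printoptions(precision=4,suppress=True)
R=Rd(1.523); g=np.array([.4355,-.1075])
manip.movep([*g,.13],R); manip.servo_line([*g,.05],.1)
s=telemetry.observe(); print(s['tool_pos'],s['contact_force'])
hand.close_gripper(60); s=telemetry.observe(); print('closed',s['width']*88,s['contact_force'],s['moment'])
manip.servo_line([*g,.20],.12); manip.wait(.2)
s,a=shot('wrist','held.png'); sb,b=shot('side','held_s.png'); print(s['clock'],s['width']*88,s['contact_force'],s['moment'])
cv2.imwrite('pics/held2.png',cv2.cvtColor(np.hstack([cv2.resize(a,(400,300)),cv2.resize(b[80:360,180:450],(400,415))[:300]]),cv2.COLOR_RGB2BGR))
E
```

```text
[ 0.4362 -0.1076  0.0507] [ 0.2285 -0.2062  0.4607]
closed 21.685043775536286 [-0.8097  0.6491 -0.0139] [-0.0197 -0.1162 -0.0172]
9.275 21.830072143793608 [-0.5594  0.3142 -3.5114] [-0.0618 -0.0626  0.0154]
```

View pics/held2.png

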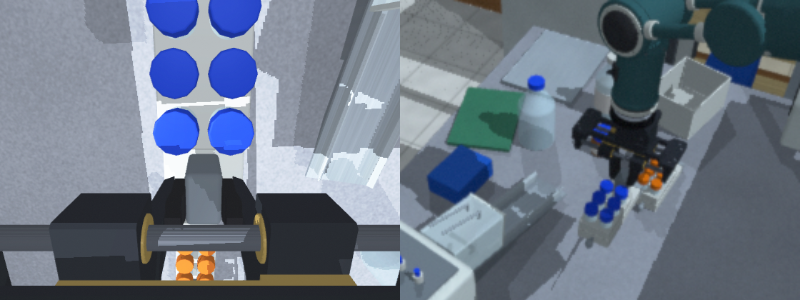

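The picture shows the cassette held by its grip, with six caps level ahead of the jaws. Jaw width is 21.8 mm against 22 expected, and the weight is about 3.5 N. Placing it in the lane now.

Run:
```python
from h import *
np.set_printoptions(precision=3,suppress=True)
RT=RL@F
manip.movep(lane(.045,0,.130),RT)
manip.wait(.2); f0=np.array(telemetry.observe()['contact_force']); print(telemetry.observe()['tool_pos'],lane(.045,0,.13))
manip.servo_line(lane(.045,0,.070),.08)
h=.070
while h>.046:
    h-=.002 if h>.056 else .001
    manip.servo_line(lane(.045,0,h),.03)
    s=telemetry.observe(); f=RL.T@(np.array(s['contact_force'])-f0); print(round(h,4),f, round((RL.T@(s['tool_pos']-LO))[2],4))
    if f[2]>3.5: break
print(s['clock']); s,a=shot('wrist','pl.png'); _,b=shot('side')
cv2.imwrite('pics/pl2.png',cv2.cvtColor(np.hstack([cv2.resize(a,(400,300)),cv2.resize(b[130:270,170:360],(400,300))]),cv2.COLOR_RGB2BGR))
```

```text
[ 0.629 -0.149  0.154] [ 0.63  -0.149  0.153]
0.068 [-0.205  0.304 -0.146] 0.0685
0.066 [-0.448  1.113 -1.426] 0.0659
0.064 [-0.542  0.586 -0.761] 0.0637
0.062 [-0.112  0.682  0.197] 0.0617
0.06 [-0.242 -0.371 -0.849] 0.0597
0.058 [-0.193 -0.328 -0.59 ] 0.0578
0.056 [ 0.178 -0.505 -0.728] 0.0558
0.055 [-0.303  0.807 -0.62 ] 0.0549
0.054 [-0.722 -0.063 -0.619] 0.0539
0.053 [ 0.587 -0.263 -1.146] 0.0529
0.052 [-0.117  0.568 -0.513] 0.0519
0.051 [-0.931 -0.439 -0.049] 0.0511
0.05 [ 0.464 -0.007  3.155] 0.0506
0.049 [-0.008  3.077  8.655] 0.0506
14.8083
```

View pics/pl2.png

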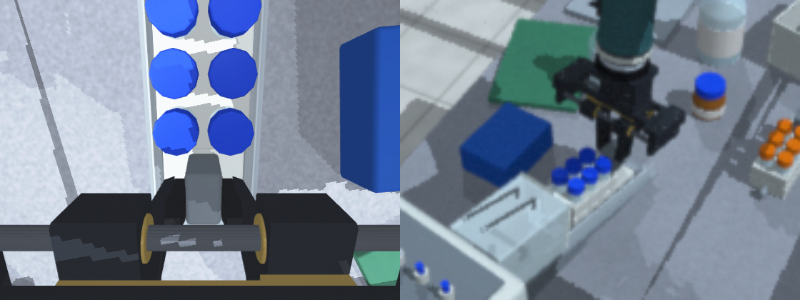

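The cassette seated at exactly 50 mm TCP height, as expected, between the rails and clear of the hood. Now I release it, go round behind the tail and push gently.

```bash
cat >> h.py <<'E'
def fx(n=4):
    v=[]
    for _ in range(n): manip.wait(.02); v.append(RL.T@np.array(telemetry.observe()['contact_force']))
    return np.mean(v,0)
def tx(): return (RL.T@(np.array(telemetry.observe()['tool_pos'])-LO))
E
python3 - <<'E'
from h import *
np.set_printoptions(precision=2,suppress=True)
hand.ungrasp(); manip.wait(.2)
manip.servo_line(lane(.045,0,.12),.12)
manip.servo_line(lane(-.03,0,.12),.12)
hand.close_gripper(20)
manip.servo_line(lane(-.03,0,.030),.12); manip.wait(.2)
f0=fx(8); print(f0,telemetry.observe()['clock'],tx()*1000)
x=-.02; manip.servo_line(lane(x,0,.03),.06)
while x<.086:   # tail up to ~95 mm
    x+=.005; manip.servo_line(lane(x,0,.03),.05); f=fx(2)-f0; print(round(x*1000),f,end=' | ')
    if f[0]>7 or abs(f[2])>8: print('STOP');break
print(telemetry.observe()['clock'],tx()*1000)
s,a=shot('wrist'); _,b=shot('side')
cv2.imwrite('pics/mid.png',cv2.cvtColor(np.hstack([cv2.resize(a,(400,300)),cv2.resize(b[130:270,170:360],(400,300))]),cv2.COLOR_RGB2BGR))
E
```

```text
[ 0.29 -0.12  0.19] 20.225 [-30.08  -0.44  30.75]
-15 [ 0.03 -0.1  -0.54] | -10 [-0.31  0.05 -0.09] | -5 [-0.61  0.19  0.09] | 0 [ 0.35 -0.04  0.23] | 5 [-0.01  0.09  0.4 ] | 10 [ 0.01 -0.01 -0.66] | 15 [-0.5  0.3  0.1] | 20 [-0.34  0.11 -0.16] | 25 [-0.51  0.18 -0.51] | 30 [ 0.31  0.27 -0.2 ] | 35 [-0.43  0.2  -0.89] | 40 [-0.22  0.18  0.25] | 45 [-0.26  0.18 -0.34] | 50 [-0.18  0.18 -0.16] | 55 [ 0.08  0.29 -0.75] | 60 [-0.17 -0.76 -0.44] | 65 [-0.31  0.99 -0.42] | 70 [-0.05  0.02  0.3 ] | 75 [-0.59 -0.3  -0.21] | 80 [-0.82 -0.18 -1.14] | 85 [-0.18 -0.21 -0.54] | 90 [-0.78 -0.44  0.14] | 26.775 [90.38  0.03 29.99]
```

View pics/mid.png

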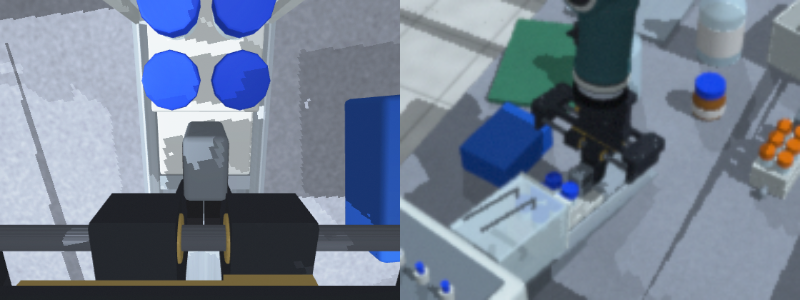

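The cassette slides with under 1 N, and its nose is now under the hood. The reaction is along -x, so I use that sign while feeling for the catch and the stop.

Run:
```python
from h import *
np.set_printoptions(precision=2,suppress=True)
b0=.29; x=.090; peak=0; passed=False
while x<.140:
    x+=.0007; manip.servo_line(lane(x,0,.03),.02); f=b0-fx(4)[0]
    print(round(x*1000,1),round(tx()[0]*1000,1),round(f,1),end=' | ')
    peak=max(peak,f)
    if f>11: print('HARD');break
    if peak>3.5 and f<1.5 and not passed: passed=True; print('PASSED')
    if passed and f>4: print('STOP FELT');break
    if telemetry.observe()['clock']>47: print('TIME');break
print(telemetry.observe()['clock'],tx()*1000)
```

```text
90.7 90.7 0.6 | 91.4 91.2 1.6 | 92.1 92.0 2.4 | 92.8 92.9 2.0 | 93.5 93.6 1.3 | 94.2 94.3 1.5 | 94.9 95.0 1.4 | 95.6 95.7 1.9 | 96.3 96.4 1.5 | 97.0 97.1 1.5 | 97.7 97.8 2.0 | 98.4 98.5 1.3 | 99.1 99.2 1.1 | 99.8 99.9 1.5 | 100.5 100.6 1.8 | 101.2 101.2 1.7 | 101.9 101.9 1.8 | 102.6 102.3 3.7 | 103.3 102.5 5.9 | 104.0 102.8 7.4 | 104.7 103.3 7.8 | 105.4 104.0 7.8 | 106.1 104.9 7.3 | 106.8 105.7 6.7 | 107.5 106.7 5.7 | 108.2 107.9 5.0 | 108.9 109.1 3.7 | 109.6 110.0 2.2 | 110.3 110.6 1.2 | PASSED
111.0 111.2 1.5 | 111.7 111.8 1.3 | 112.4 112.6 0.6 | 113.1 113.2 0.2 | 113.8 113.9 0.0 | 114.5 114.5 0.5 | 115.2 115.2 0.0 | 115.9 115.5 2.9 | 116.6 115.9 4.9 | STOP FELT
38.9083 [115.87   0.17  29.98]
```

The bump runs from 102.3 to about 110 mm (peak 7.8 N), then fades. The stop is felt at 115.4, 13 mm after the bump began, as specified. I back off, verify and look.

Run:
```python
from h import *
np.set_printoptions(precision=2,suppress=True)
manip.servo_line(lane(.095,0,.03),.05); manip.servo_line(lane(.06,0,.06),.1); manip.servo_line(lane(.02,0,.13),.12); manip.wait(.2)
s,a=shot('wrist'); _,b=shot('side'); print(s['clock'])
lms('wrist',s,['cassette_grip']); r=viewer.landmark_of('cassette_grip','wrist')
if r: print((RL.T@(onz('wrist',r[0]['position'],lane(.155,0,.043)[2],s)-LO))*1000)
cv2.imwrite('pics/end.png',cv2.cvtColor(np.hstack([cv2.resize(a,(400,300)),cv2.resize(b[130:270,170:360],(400,300))]),cv2.COLOR_RGB2BGR))
```

```text
41.125
cassette_grip [(array([ 12.5, 288.7]), 0.59)]
[143.45  -0.97  44.62]
```

View pics/end.png

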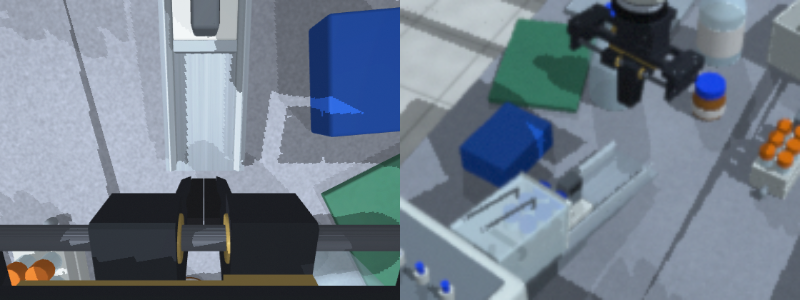

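The cassette sits between the rails with its caps under the hood. The grip is cut off at the picture edge, so that landmark reading is biased. I check the tail edge, at (52, 202) in the picture, before handing in.

Run:
```python
from h import *
s=telemetry.observe()
for r,h in((40,.022),(52,.0)): print((RL.T@(onz('wrist',(r*1.4,202*1.4),lane(.125,0,h)[2],s)-LO))*1000)
workorder.hand_in(); print(telemetry.observe()['clock'])
```

```text
[122.14007241   2.08789389  22.40193661]
[113.15740358   2.22479051   1.66436839]
the job is handed in; nothing more can be done
the job is handed in; nothing more can be done
```

I loaded the grey, blue-capped cassette (not the pink look-alike) into the lane and handed the job in. No verdict was reported. The clock read 41.1 s at the last check, against the 58 s limit.

- **Placing:** I gripped it by the grip at 60 N and set it in the lane, tongue uphill. It touched the floor at the expected height (TCP 50.5 mm above the lane floor).
- **Pushing:** I released it and pushed on the tail with closed fingers. The catch bump began at 102.3 mm of finger travel and peaked at 7.8 N. It then faded to about zero. The stop came at about 115.4 mm, 13 mm after the bump began, as specified. I stopped at about 5 N, well under the 20 N limit, and backed off.
- **Last picture:** the cassette is in the lane with its caps under the hood, and the neighbouring items in view look untouched.

**Checks that disagreed:**
- I expected the tail at about 124 mm. Its top edge measured 122 mm, but the bottom edge, read roughly by eye, gave 113 mm.
- The grip landmark was cut off at the picture edge and gave 143 mm, against about 154 mm expected.
- The tail edge read about 2 mm off the lane's centreline, and the grip landmark about 1 mm the other way; the limit is 5 mm.

I relied on the force profile over these rough pixel readings. I did not measure the cassette's contact with the stop after backing off.

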